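Push the row of carriers home on the inspection rail and close the keeper

ROBOT

A 6-joint arm with a two-finger parallel gripper is mounted at the origin on the work surface. World frame = base frame: x ahead of the robot, y to its left, z up, the work surface at z = 0. Lengths are in mm, angles in rad, forces in N, time in s.
With the tool pointing down it reaches from about 300 to 775 mm from the base axis. Payload 14.6 kg.
Tool frame: the origin (TCP) lies at the very end of the fingers, on their centre line; the grasp point (between the pads) lies 19 mm behind it; z points along the fingers, y is the line along which they close (so a half turn about z gives the same grasp; the last joint's range is limited). The gripper opens to 94 mm and grips with 3 to 60 N. Pads are 16 mm wide; open, the fingers measure 119 mm over their backs; the gripper's body (75 mm by 177 mm) begins 78 mm behind the grasp point.
Start: joints at [1.154, 0.3, 1.521, -0, 1.321, -0.067], TCP at [188.487, 516.683, 205.446] pointing down, gripper open.
Joint ranges: [-3.03, 3.03], [-0.79, 2.21], [0.23, 2.52], [-1.04, 4.18], [0, 3.07], [-2.55, 2.55]. Speed limits (rad/s): [2.22, 2.22, 2.57, 3.14, 3.14, 3.14].

INTERFACE

Orientations are given as [roll, pitch, yaw] about the fixed x, y, z axes, in that order (R = Rz(yaw) Ry(pitch) Rx(roll)).
In Python, from cell import manip, eyes, ticket gives the robot as it stands. The module is installed in compiled form; this text tells all that it offers.
- The arm moves only by the tool arm_command, never from a script. Its argument "plan" is a list of rows, each a list of 5 numbers: the opening, from -1 (shut) to 1 (fully open), then the shift along the tool's x, y, z in m, then the turn about the tool's z in rad. In form: [[jaw, dx, dy, dz, roll], ...]. A call has 1 to 20 rows; each row shifts and turns the commanded pose from where the row before left it, along the tool's axes as they then stand; what a row does not reach is not made up. A row lasts 1/8 s, in which the tool goes at most 62.5 mm and 10.7 degrees, less where a joint would pass 70% of its speed; a pose out of reach is approached as far as the arm can. A call is refused whole if a number of a shift passes 0.0625 or a number of a turn 0.188, either way. A call with a gripper value outside its range is refused whole. The fingers move at their own pace and stop on an object; "newtons" is the grip in N (left out, the last holds). Time passes only in rows, so rows that do not move let the fingers close. It gives the time, the measured TCP pose, the force, the opening and the grip force at its end, in the units of the state.
- manip.read_state(): the state, without advancing time (a new reading comes with each control period).
- eyes.camera(name): name is "scene" or "top"; returns a dict with "img" (384x512x3 uint8, blue, green, red), "z_map" (384x512 float32, mm along the optical axis (not along the pixel's ray), 0 where there is no reading), "fx", "fy", "cx", "cy" (pixels), "eye" and "orientation" of the camera in the world. Camera axes: x right, y down, z forward; pixel columns grow to the right and rows downward; lengths in mm; the calibration is good to about 2 mm. A picture is of the moment at which its call begins.
- ticket.sign_off(): hands the job in; it is judged then, once.
The state is a dict: "clock": time; "joints": joint angles; "qd": joint speeds; "effort": joint torques, N m; "eef_pos": TCP position; "eef_rot": TCP orientation; "wrist_force": force on the tool from outside, world axes, zero at the start; "moment": the same for the moment, N m; "finger_gap": finger opening in mm; "finger_force": force on a finger pad.
Only numpy, scipy, OpenCV 4.12 (cv2) and the standard library are available. Lean on these libraries where they do the work, as an engineer would, in place of code of your own. Each camera call takes 0.05 s, during which the arm holds its last target. There are 200 camera calls.

TASK

The five part carriers on the inspection rail stand short of its end stop; get the row ready for the microscope to be swung over it. With the fingertips, gently push the whole row along the rail from its tail until it is fully home against the stop, then swing the keeper, the pivoted bar with a thumb pin beside the rail, fully across the rail behind the last carrier so the row cannot creep back. Only push: do not pinch or lift the carriers, and leave the eyepiece, jar and tweezers alone.

Things in the scene. Friction and masses are not known exactly. Their poses are not given: they have to be found in the camera images.
- rail: Inspection rail fixed to the bench: dark base plate 352 x 108 x 12 mm, two guide strips (10 mm wide, tops 20 mm above the bench) forming an open-topped channel 37 mm wide. x: along the channel to the end stop; y: left when facing the stop. Origin: bench level, on the channel's centre line, 150 mm before the stop's face. Channel floor 12 mm above the bench, from x = -175 mm (open end) to the stop at +150 mm.
- stop_face (a point): The middle of the end stop's face, at the height of the channel floor (12 mm above the bench). The stop is a steel block 60 mm wide whose top is 34 mm above the bench, closing the rail's +x end.
- carrier1: First of the row, nearest the stop: aluminium block 38 mm long x 34 wide x 28 tall with a small round steel part on top, 56 to 112 g, loose in the 37 mm channel. Origin: centre of its underside; x axis along the rail. The five stand touching in one row, 1 to 5, starting 50 to 110 mm short of the stop; home, the row reaches from the stop back to rail x = -40 mm.
- carrier2: Second of the row: the same kind of carrier.
- carrier3: Third of the row: the same kind of carrier.
- carrier4: Fourth of the row: the same kind of carrier.
- carrier5: Fifth and last of the row, its tail: the same kind of carrier.
- keeper_pivot (a point): The fixed upright axis on which the keeper turns, at rail x = -47 mm, y = -42 mm, 25 mm above the bench.
- keeper_pin (a point): Middle of the upright round thumb pin (12 mm diameter, 20 mm tall, from 29.5 to 49.5 mm above the bench) on the keeper, 58 mm from the pivot axis; it moves with the keeper.
- keeper (a joint): Keeper angle (rad): a flat steel bar 10 mm wide, 66 mm long from its pivot, 21.5 to 29.5 mm above the bench. 0: open, pointing back (rail -x) and 0.5 rad outwards from the channel; 0.5: parallel to the rail; 2.07: closed at its limit, square across the channel, leading edge at rail x = -42 mm. Grows clockwise seen from above. Light friction (0.6 N at the pin); stays where left. Starts at 0 to 0.5.
- eyepiece: Bystander: spare black microscope eyepiece standing upright, 39 mm widest diameter, 50 mm tall. Origin: centre of its underside.
- jar: Bystander: small clear jar with a white cap, 44 mm diameter, 52 mm tall. Origin: centre of its underside.
- tweezers: Bystander: steel tweezers lying on the bench, 120 mm long along x, 9 mm high. Origin: at the middle of their length, at bench level.

How it is judged (in metres and radians):
On the way, in this order (a step that is already met when the one before it is completed fails the run):
1. all five carriers are home against the stop (within 3 mm) while the keeper is still open (x of carrier1 in the frame of rail above 0.128 m and x of carrier2 in the frame of rail above 0.09 m and x of carrier3 in the frame of rail above 0.052 m and x of carrier4 in the frame of rail above 0.014 m and x of carrier5 in the frame of rail above -0.024 m and z of each of carrier1, carrier2, carrier3, carrier4, carrier5 in the frame of rail below 0.015 m and y of carrier1 in the frame of rail between -0.004 and 0.004 m and y of carrier2 in the frame of rail between -0.004 and 0.004 m and y of carrier3 in the frame of rail between -0.004 and 0.004 m and y of carrier4 in the frame of rail between -0.004 and 0.004 m and y of carrier5 in the frame of rail between -0.004 and 0.004 m and value of joint keeper below 1.2 rad), for 0.2 s.
2. the keeper is swung across the rail behind the last carrier (value of joint keeper above 1.95 rad), for 0.2 s.
At the end, for the whole second after the job is handed in: All five carriers stand in the channel closed up against the end stop, each within 3 mm of its home place and at rest, and the keeper is square across the rail behind the last one (joint above 1.95 of 2.07 rad) (x of carrier1 in the frame of rail above 0.128 m and x of carrier2 in the frame of rail above 0.09 m and x of carrier3 in the frame of rail above 0.052 m and x of carrier4 in the frame of rail above 0.014 m and x of carrier5 in the frame of rail above -0.024 m and z of each of carrier1, carrier2, carrier3, carrier4, carrier5 in the frame of rail below 0.015 m and y of carrier1 in the frame of rail between -0.004 and 0.004 m and y of carrier2 in the frame of rail between -0.004 and 0.004 m and y of carrier3 in the frame of rail between -0.004 and 0.004 m and y of carrier4 in the frame of rail between -0.004 and 0.004 m and y of carrier5 in the frame of rail between -0.004 and 0.004 m and value of joint keeper above 1.95 rad and linear speed of each of carrier1, carrier2, carrier3, carrier4, carrier5 below 0.01 m/s); the robot touches nothing.
It fails at once if a carrier is lifted or tipped out of the rail (z of any of carrier1, carrier2, carrier3, carrier4, carrier5 in the frame of rail above 0.018 m or angle between any of carrier1, carrier2, carrier3, carrier4, carrier5's own z axis and vertical above 0.25 rad).
It fails at once if the row is rammed or a carrier is pinched (more than 40 N between the fingers and a carrier) (contact force between the fingers and carrier1 above 40 N or contact force between the fingers and carrier2 above 40 N or contact force between the fingers and carrier3 above 40 N or contact force between the fingers and carrier4 above 40 N or contact force between the fingers and carrier5 above 40 N).
It fails at once if the eyepiece, the jar or the tweezers are disturbed (moved more than 20 mm or knocked over) (distance of any of eyepiece, jar, tweezers from where it was at the start of the episode above 0.02 m or angle between any of eyepiece, jar's own z axis and vertical above 0.35 rad).
It also fails if it takes over 48 s, if anything falls off the work surface, if the arm or the gripper's body presses on something with over 40 N, if the wrist force passes 120 N, or if a joint passes its speed limit or range.

## Working session

There is one attempt and no reset: what is moved stays moved. The work goes in short steps, Python scripts to look and compute and a tool call to move; the robot and the scene stay as the last step left them, time stands still between calls to the robot, and variables do not carry over. Pictures are saved under pics/ and viewed, at most 10 in all, crops included, and the job is handed in when it is done.

Besides the shell and the picture viewer there is one more tool, called after "Emit:" by a JSON object that holds its "api" and its "payload". arm_command: Moves the arm, as the interface text tells. Its arguments: {"type":"object","properties":{"plan":{"type":"array"},"newtons":{"type":"number"}},"required":["plan"]}

```bash
mkdir -p pics; python3 - <<'E'
from cell import manip, eyes
import cv2,numpy as np
s=manip.read_state();print(s)
for n in("top","scene"):
    c=eyes.camera(n);cv2.imwrite(f"pics/{n}0.png",c["img"]);np.savez(f"{n}0.npz",**c)
    print(n,{k:c[k] for k in c if k not in("img","z_map")})
E
```

```text
{'clock': 0.0, 'joints': array([ 1.15441022e+00,  3.00506406e-01,  1.52157696e+00,  2.23480642e-05,
        1.32070576e+00, -6.65892707e-02]), 'qd': array([-0.00021852, -0.00086456, -0.00072368,  0.00231118,  0.00072339,
       -0.00095606]), 'effort': array([ 1.95112414e-03, -5.31812847e+01, -3.52731800e+01,  7.09411665e-02,
        2.43060436e-02, -8.87274109e-05]), 'eef_pos': array([188.37383477, 516.45509771, 204.86870843]), 'eef_rot': array([-3.14040027e+00, -1.01211903e-04,  2.79179022e+00]), 'wrist_force': array([-0.26698959, -1.11037772,  0.38628738]), 'moment': array([-0.04721875,  0.00718655, -0.05853476]), 'finger_force': 0.0, 'finger_gap': 94.06670391247835}
top {'fx': 381.08180642041617, 'fy': 381.08180642041617, 'cx': 251.5444927922946, 'cy': 192.63594937543942, 'eye': array([479.96010332,   8.35624097, 694.62205079]), 'orientation': array([-3.01864623, -0.03065581, -1.54130209])}
scene {'fx': 412.0915323773007, 'fy': 412.0915323773007, 'cx': 250.50717459603663, 'cy': 186.6322943975017, 'eye': array([ 802.42524793, -394.6387463 ,  593.42822548]), 'orientation': array([-2.44614988, -0.01009648,  0.53848935])}
```

View pics/top0.png

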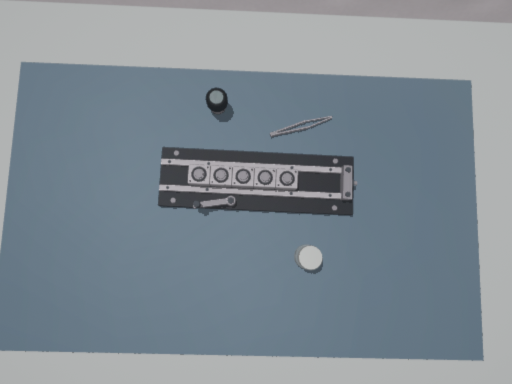

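View pics/scene0.png

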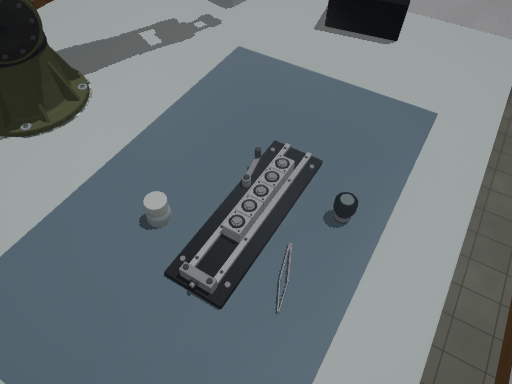

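The top view shows the rail running left to right, with the stop at about px (347,182) and the carriers at x 188–298. The keeper pin is near (197,204), the eyepiece at (217,99), the tweezers at (301,127) and the jar at (311,258). The scene view agrees.

```bash
cat > h.py <<'E'
import numpy as np,cv2
from scipy.spatial.transform import Rotation as R
def ray(c,px,z):
    px=np.atleast_2d(px).astype(float)
    d=np.c_[(px[:,0]-c["cx"])/c["fx"],(px[:,1]-c["cy"])/c["fy"],np.ones(len(px))]@R.from_euler("xyz",c["orientation"]).as_matrix().T
    return c["eye"]+d*((z-c["eye"][2])/d[:,2])[:,None]
def torail(p,o,a):
    u=np.array([np.cos(a),np.sin(a)]);v=np.array([-u[1],u[0]]);d=np.atleast_2d(p)[:,:2]-o
    return np.c_[d@u,d@v]
E
python3 - <<'E'
from h import *
c=dict(np.load("top0.npz"));img=c["img"]
g=img.max(2)
m=((g<40)*255).astype(np.uint8)
m=cv2.morphologyEx(m,cv2.MORPH_CLOSE,np.ones((17,17),np.uint8))
cs,_=cv2.findContours(m[130:230,140:370],cv2.RETR_EXTERNAL,cv2.CHAIN_APPROX_NONE,offset=(140,130))
k=max(cs,key=cv2.contourArea)
w=ray(c,k[:,0],12)[:,:2].astype(np.float32)
r=cv2.minAreaRect(w);print("plate",r,cv2.boxPoints(r))
cv2.imwrite("pics/crop0.png",cv2.resize(img[140:225,150:365],None,fx=3.7,fy=3.7,interpolation=cv2.INTER_CUBIC))
E
```

```text
Traceback (most recent call last):
ValueError: max() iterable argument is empty
```

```bash
python3 - <<'E'
from h import *
c=dict(np.load("top0.npz"));img=c["img"]
g=img.max(2);print(img[155,250],img[205,280],img[300,250],img[181,325])
cv2.imwrite("pics/crop0.png",cv2.resize(img[140:225,150:365],None,fx=3.7,fy=3.7,interpolation=cv2.INTER_CUBIC))
E
```

```text
[67 63 61] [67 62 61] [143 129 112] [62 57 56]
```

View pics/crop0.png

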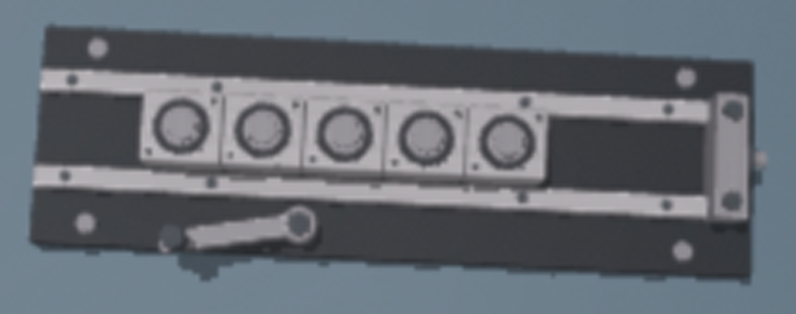

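The crop shows the plate, with the stop face near crop (710,155). The row tail is at crop x≈142 and its front at 547. The pin top is at (173,235) and the keeper pivot at (300,223), so the keeper is open.

```bash
python3 - <<'E'
from h import *
c=dict(np.load("top0.npz"));img=c["img"]
g=img.max(2)
m=((g<95)*255).astype(np.uint8)[140:225,150:365]
m=cv2.copyMakeBorder(m,30,30,30,30,cv2.BORDER_CONSTANT)
m=cv2.morphologyEx(m,cv2.MORPH_CLOSE,np.ones((25,25),np.uint8));m=cv2.morphologyEx(m,cv2.MORPH_OPEN,np.ones((31,31),np.uint8))
cs,_=cv2.findContours(m,cv2.RETR_EXTERNAL,cv2.CHAIN_APPROX_NONE,offset=(120,110))
k=max(cs,key=cv2.contourArea)
w=ray(c,k[:,0],12)[:,:2].astype(np.float32)
r=cv2.minAreaRect(w);b=cv2.boxPoints(r);print("plate",r)
e=b-np.roll(b,1,0);i=np.argmax(np.linalg.norm(e,axis=1));e=e[i]*(-np.sign(e[i][1]));a=np.arctan2(e[1],e[0])
u=np.array([np.cos(a),np.sin(a)]);o=np.array(r[0])-1*u
print("yaw",a,"origin",o)
P=lambda x,y:(150+x/3.7-.4,140+y/3.7-.4)
for n,pts,z in [("stop top edge",[P(712,95),P(708,217)],34),("strip up outer/inner",[P(300,88),P(620,102),P(650,118)],20),("strip lower in/out",[P(100,166),P(650,192),P(650,213),P(100,188)],20),
 ("tail/front",[P(143,130),P(547,150)],40),("parts",[P(181,126),P(263,130),P(344,133),P(426,138),P(507,142)],44),("pin",[P(173,235)],49.5),("pivot",[P(299,223)],33)]:
    q=ray(c,pts,z);print(n,torail(q,o,a).round(1).tolist(),q[:,:2].round(1).tolist())
E
```

```text
plate ((586.1112670898438, -19.300643920898438), (351.07403564453125, 111.85553741455078), 89.80371856689453)
yaw -1.574222 origin [586.11469273 -18.30064976]
stop top edge [[150.4, 30.9], [148.7, -28.1]] [[616.5, -168.8], [557.5, -166.9]]
strip up outer/inner [[-47.6, 29.4], [108.8, 28.6], [123.6, 21.2]] [[615.7, 29.2], [614.3, -127.2], [606.9, -142.0]]
strip lower in/out [[-142.1, -12.5], [124.0, -15.3], [124.1, -25.5], [-141.5, -23.1]] [[574.1, 123.8], [570.4, -142.2], [560.2, -142.3], [563.5, 123.2]]
tail/front [[-119.6, 2.5], [70.5, 0.2]] [[589.0, 101.3], [586.1, -88.8]]
parts [[-101.5, 4.4], [-63.3, 4.0], [-25.5, 4.0], [12.9, 3.1], [51.0, 2.6]] [[590.9, 83.2], [590.3, 45.0], [590.2, 7.2], [589.2, -31.2], [588.6, -69.3]]
pin [[-102.0, -47.2]] [[539.3, 83.8]]
pivot [[-45.1, -37.9]] [[548.4, 26.9]]
```

Emit:
{"api": "arm_command", "payload": {"plan": [[-1,0,0,0,-0.1685],[-1,0,0,0,-0.1685],[-1,-0.034,-0.0323,0,0],[-1,-0.034,-0.0323,0,0],[-1,-0.034,-0.0323,0,0],[-1,-0.034,-0.0323,0,0],[-1,-0.034,-0.0323,0,0],[-1,-0.034,-0.0323,0,0],[-1,-0.034,-0.0323,0,0],[-1,-0.034,-0.0323,0,0],[-1,-0.034,-0.0323,0,0],[-1,-0.034,-0.0323,0,0],[-1,-0.034,-0.0323,0,0],[-1,-0.034,-0.0323,0,0],[-1,0,0,0,0],[-1,0,0,0,0]]}}

```text
clock: 2.1
eef_pos: [591.1, 124.2, 205.1]
eef_rot: [3.142, -0.001, 3.129]
wrist_force: [-0.4, -0.0, -0.5]
finger_gap: 0.5
finger_force: 0.0
```

Emit:
{"api": "arm_command", "payload": {"plan": [[-1,0,0,0.04,0],[-1,0,0,0.04,0],[-1,0,0,0.04,0],[-1,0,0,0.035,0],[-1,0,0,0,0],[-1,0,0,0,0]]}}

```text
clock: 2.85
eef_pos: [592.0, 124.6, 52.3]
eef_rot: [3.141, 0.002, 3.13]
wrist_force: [0.0, 0.0, 0.3]
finger_gap: 0.7
finger_force: 0.0
```

```bash
python3 - <<'E'
from cell import eyes
import cv2
a=eyes.camera("scene")["img"][120:300,150:350]
b=eyes.camera("top")["img"][130:230,140:300]
a=cv2.resize(a,(440,396));b=cv2.resize(b,(800-440,225));b=cv2.copyMakeBorder(b,0,171,0,0,cv2.BORDER_CONSTANT)
cv2.imwrite("pics/c1.png",cv2.hconcat([a,b]))
E
```

```text
(no output)
```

View pics/c1.png

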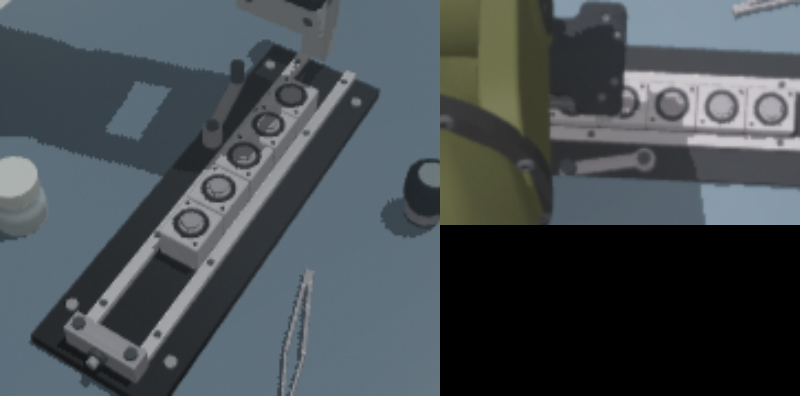

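The scene half of the picture shows the closed fingertips at about (312,50), over the channel just behind carrier 5 (292,95). Now I lower them into the channel.

Emit:
{"api": "arm_command", "payload": {"plan": [[-1,0,0,0.01,0],[-1,0,0,0.01,0],[-1,0,0,0.008,0],[-1,0,0,0.005,0],[-1,0,0,0,0],[-1,0,0,0,0]]}}

```text
clock: 3.7
eef_pos: [591.6, 123.9, 17.6]
eef_rot: [3.142, 0.0, 3.129]
wrist_force: [0.2, -0.2, -0.4]
finger_gap: 0.5
finger_force: 0.0
```

Emit:
{"api": "arm_command", "payload": {"plan": [[-1,0,-0.004,0,0],[-1,0,-0.005,0,0],[-1,0,-0.005,0,0],[-1,0,-0.005,0,0],[-1,0,-0.005,0,0],[-1,0,-0.005,0,0],[-1,0,-0.005,0,0],[-1,0,-0.005,0,0],[-1,0,-0.005,0,0],[-1,0,-0.005,0,0],[-1,0,-0.005,0,0],[-1,0,-0.005,0,0],[-1,0,-0.005,0,0],[-1,0,-0.005,0,0],[-1,0,-0.005,0,0],[-1,0,-0.005,0,0],[-1,0,-0.003,0,0],[-1,0,0,0,0]]}}

```text
clock: 5.95
eef_pos: [590.3, 41.5, 17.3]
eef_rot: [-3.141, -0.0, 3.129]
wrist_force: [0.8, 0.5, 0.2]
finger_gap: 0.3
finger_force: 0.0
```

Emit:
{"api": "arm_command", "payload": {"plan": [[-1,0,-0.002,0,0],[-1,0,-0.002,0,0],[-1,0,-0.001,0,0],[-1,0,0,0,0]]}}

```text
clock: 6.45
eef_pos: [590.3, 36.7, 17.4]
eef_rot: [-3.141, -0.0, 3.129]
wrist_force: [-0.9, 0.5, 0.8]
finger_gap: 0.3
finger_force: 0.1
```

Emit:
{"api": "arm_command", "payload": {"plan": [[-1,0,-0.001,0,0],[-1,0,-0.001,0,0],[-1,0,0,0,0]]}}

```text
clock: 6.82
eef_pos: [590.4, 34.8, 17.4]
eef_rot: [-3.142, 0.0, 3.129]
wrist_force: [-0.1, 1.2, -0.5]
finger_gap: 0.5
finger_force: 0.4
```

Emit:
{"api": "arm_command", "payload": {"plan": [[-1,0,-0.001,0,0],[-1,0,0,0,0]]}}

```text
clock: 7.08
eef_pos: [590.3, 33.8, 17.4]
eef_rot: [-3.142, -0.0, 3.129]
wrist_force: [0.5, 0.6, -0.4]
finger_gap: 0.3
finger_force: 0.5
```

Emit:
{"api": "arm_command", "payload": {"plan": [[-1,0,-0.001,0,0],[-1,0,0,0,0]]}}

```text
clock: 7.32
eef_pos: [590.3, 32.8, 17.5]
eef_rot: [-3.142, -0.0, 3.129]
wrist_force: [-0.4, 0.6, -0.7]
finger_gap: 0.7
finger_force: 0.5
```

Emit:
{"api": "arm_command", "payload": {"plan": [[-1,0,-0.001,0,0],[-1,0,0,0,0]]}}

```text
clock: 7.58
eef_pos: [590.3, 31.8, 17.4]
eef_rot: [-3.142, 0.0, 3.129]
wrist_force: [0.1, 0.1, -0.7]
finger_gap: 0.4
finger_force: 0.5
```

Emit:
{"api": "arm_command", "payload": {"plan": [[-1,0,-0.001,0,0],[-1,0,0,0,0]]}}

```text
clock: 7.82
eef_pos: [590.3, 31.3, 17.5]
eef_rot: [3.141, 0.0, 3.129]
wrist_force: [0.4, 4.8, 0.7]
finger_gap: 0.5
finger_force: 2.4
```

```bash
python3 - <<'E'
from cell import eyes
import cv2
from h import *
c=eyes.camera("scene");a=c["img"][130:300,160:330]
b=eyes.camera("top")["img"][140:225,150:365]
cv2.imwrite("pics/c2.png",cv2.hconcat([cv2.resize(a,(400,400)),cv2.copyMakeBorder(cv2.resize(b,(400,158)),0,242,0,0,cv2.BORDER_CONSTANT)]))
np.savez("s2.npz",**c)
E
```

```text
(no output)
```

View pics/c2.png

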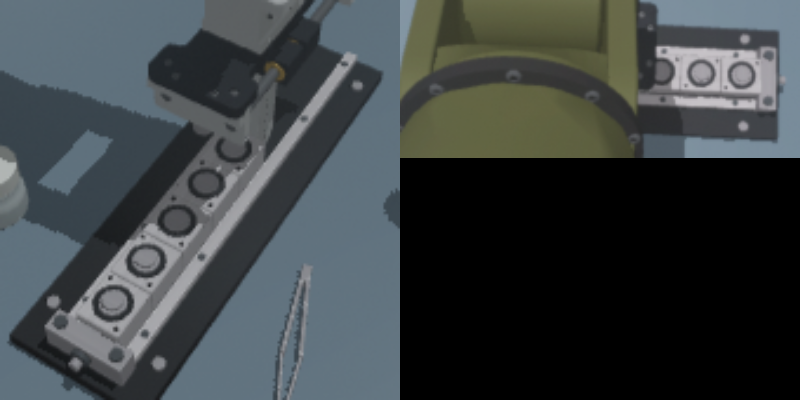

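The scene view shows carrier 1 closed up against the stop, and the force has risen to 4.8 N. One more gentle press, then back off and up.

Emit:
{"api": "arm_command", "payload": {"plan": [[-1,0,-0.001,0,0],[-1,0,0,0,0],[-1,0,0,0,0],[-1,0,0,0,0]]}}

```text
clock: 8.43
eef_pos: [590.3, 31.2, 17.5]
eef_rot: [3.14, 0.0, 3.129]
wrist_force: [1.3, 12.2, 0.3]
finger_gap: 0.5
finger_force: 5.9
```

Emit:
{"api": "arm_command", "payload": {"plan": [[-1,0,0.002,0,0],[-1,0,0.008,0,0],[-1,0,0.01,0,0],[-1,0,0.01,0,0],[-1,0,0,-0.02,0],[-1,0,0,-0.04,0],[-1,0,0,-0.04,0.13],[-1,0,0,0,0.13],[-1,0,0,0,0.13],[-1,0,0,0,0.13],[-1,0,0,0,0],[-1,0,0,0,0]]}}

```text
clock: 9.93
eef_pos: [590.8, 59.8, 118.2]
eef_rot: [3.141, 0.001, 2.612]
wrist_force: [-0.9, 0.0, 1.1]
finger_gap: 0.5
finger_force: 0.0
```

```bash
python3 - <<'E'
import numpy as np
from cell import manip
s=manip.read_state();p=np.array(s["eef_pos"]);psi=s["eef_rot"][2];print(p,psi)
a=-1.584;o=np.array([590.2,-20.8]);u=np.array([np.cos(a),np.sin(a)]);v=np.array([-u[1],u[0]])
def C(th,phi,gap):
    pin=np.array([-47-58*np.cos(th-.5),-42+58*np.sin(th-.5)])
    q=pin-np.array([np.cos(phi),np.sin(phi)])*(14+gap);return o+u*q[0]+v*q[1]
c=p[:2].copy()
def go(t,roll=0):
    global c,psi
    d=t-c;x=np.array([np.cos(psi),np.sin(psi)]);y=np.array([np.sin(psi),-np.cos(psi)])
    r=np.round([d@x/1e3,d@y/1e3],4);c=c+1e3*(r[0]*x+r[1]*y);psi-=roll
    print([float(k) for k in r],roll,c.round(1))
f0=a+np.pi/2  # yaw of v
phi=(psi+np.pi)-a   # face normal -x angle from u
phi=(phi+np.pi)%(2*np.pi)-np.pi;print("phi",phi)
go(C(.325,phi,9)); go(C(.325,phi,1))
N=16
for th in np.linspace(.325,2.07,N+1)[1:]:
    phi-=.065; go(C(th,phi,-.3 if th<2 else -1.5),.065)
E
```

```text
[590.80320408  59.81468035 118.157042  ] 2.6116113705258783
phi 1.0540187169360848
[0.0795, -0.0051] 0 [519.6  95.6]
[-0.008, 0.0] 0 [526.5  91.6]
[-0.0064, 0.0047] 0.065 [534.4  92.4]
[-0.0053, 0.0044] 0.065 [541.3  93.1]
[-0.0054, 0.0042] 0.065 [548.1  93.1]
[-0.0056, 0.0039] 0.065 [554.9  92.3]
[-0.0057, 0.0037] 0.065 [561.5  90.8]
[-0.0058, 0.0035] 0.065 [568.   88.7]
[-0.0059, 0.0032] 0.065 [574.1  86. ]
[-0.006, 0.0029] 0.065 [579.8  82.6]
[-0.0061, 0.0027] 0.065 [585.2  78.6]
[-0.0062, 0.0024] 0.065 [590.1  74.1]
[-0.0062, 0.0021] 0.065 [594.4  69.2]
[-0.0063, 0.0018] 0.065 [598.1  63.8]
[-0.0063, 0.0016] 0.065 [601.3  58.1]
[-0.0063, 0.0013] 0.065 [603.8  52.2]
[-0.0064, 0.001] 0.065 [605.6  46. ]
[-0.0075, 0.0007] 0.065 [606.8  38.6]
```

Emit:
{"api": "arm_command", "payload": {"plan": [[-1,0.04,-0.0026,0,0],[-1,0.0395,-0.0025,0,0],[-1,0,0,0,0],[-1,0,0,0.03,0],[-1,0,0,0.03,0],[-1,0,0,0.021,0],[-1,0,0,0,0],[-1,0,0,0,0]]}}

```text
clock: 10.92
eef_pos: [520.4, 95.8, 37.4]
eef_rot: [3.141, 0.001, 2.609]
wrist_force: [-0.2, -0.6, 1.5]
finger_gap: 0.5
finger_force: 0.0
```

```bash
python3 - <<'E'
from cell import eyes
import cv2
c=eyes.camera("scene");a=c["img"][120:300,150:330]
cv2.imwrite("pics/c3.png",cv2.resize(a,(600,600),interpolation=cv2.INTER_CUBIC))
E
```

```text
(no output)
```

View pics/c3.png

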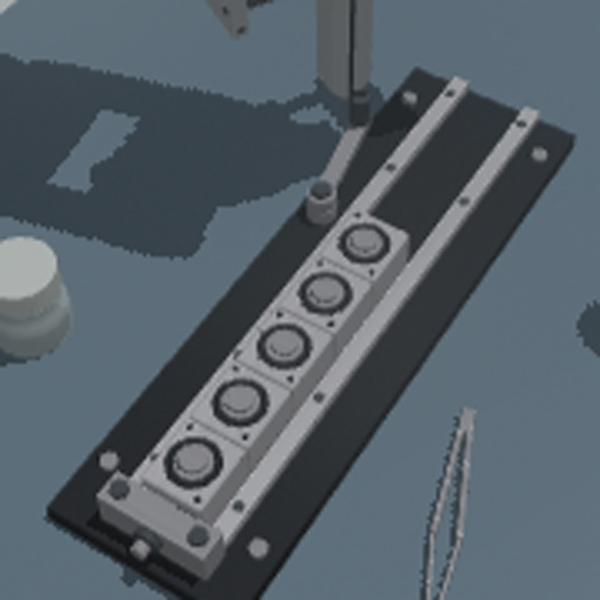

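The row is fully home, with carrier 1 at (193,460) touching the stop. The fingertips (343,85) are just outside the keeper pin (358,108). Now the swing.

Emit:
{"api": "arm_command", "payload": {"plan": [[-1,-0.008,0,0,0],[-1,-0.0064,0.0047,0,0.065],[-1,-0.0053,0.0044,0,0.065],[-1,-0.0054,0.0042,0,0.065],[-1,-0.0056,0.0039,0,0.065],[-1,-0.0057,0.0037,0,0.065],[-1,-0.0058,0.0035,0,0.065],[-1,-0.0059,0.0032,0,0.065],[-1,-0.006,0.0029,0,0.065],[-1,-0.0061,0.0027,0,0.065],[-1,-0.0062,0.0024,0,0.065],[-1,0,0,0,0]]}}

```text
clock: 12.48
eef_pos: [590.6, 73.8, 36.9]
eef_rot: [3.141, 0.0, 1.959]
wrist_force: [-0.6, -0.6, -0.5]
finger_gap: 0.6
finger_force: 0.0
```

```bash
python3 - <<'E'
from cell import eyes
import cv2
c=eyes.camera("scene");a=c["img"][120:300,150:330]
cv2.imwrite("pics/c4.png",cv2.resize(a,(600,600),interpolation=cv2.INTER_CUBIC))
E
```

```text
(no output)
```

View pics/c4.png

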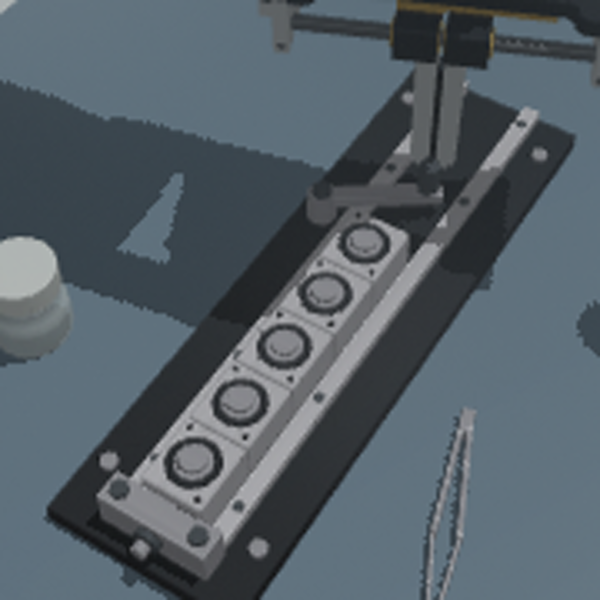

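The keeper is partway across, with the pin at (428,180) in front of the fingers. Next is the rest of the swing.

Emit:
{"api": "arm_command", "payload": {"plan": [[-1,-0.0062,0.0021,0,0.065],[-1,-0.0063,0.0018,0,0.065],[-1,-0.0063,0.0016,0,0.065],[-1,-0.0063,0.0013,0,0.065],[-1,-0.0064,0.001,0,0.065],[-1,-0.005,0.0007,0,0.065],[-1,0,0,0,0]]}}

```text
clock: 13.4
eef_pos: [606.6, 41.1, 36.7]
eef_rot: [3.141, -0.0, 1.57]
wrist_force: [1.0, 0.1, 0.1]
finger_gap: 0.3
finger_force: 0.0
```

Emit:
{"api": "arm_command", "payload": {"plan": [[-1,-0.001,0,0,0],[-1,-0.001,0,0,0],[-1,0,0,0,0]]}}

```text
clock: 13.78
eef_pos: [606.5, 40.3, 36.6]
eef_rot: [3.141, -0.001, 1.571]
wrist_force: [0.6, 8.5, 1.0]
finger_gap: 0.7
finger_force: 3.9
```

The force of 8.5 N, well above the 0.6 N friction, means the keeper is on its limit. Hold briefly, then retreat and check.

Emit:
{"api": "arm_command", "payload": {"plan": [[-1,0,0,0,0],[-1,0,0,0,0],[-1,0.003,0,0,0],[-1,0.015,0,0,0],[-1,0.02,0,0,0],[-1,0,0,-0.03,0],[-1,0.03,0,-0.05,0],[-1,0.05,0,-0.03,0],[-1,0.05,0,-0.03,0],[-1,0.05,0,0,0],[-1,0.05,0,0,0],[-1,0.05,0,0,0],[-1,0,0,0,0],[-1,0,0,0,0]]}}

```text
clock: 15.52
eef_pos: [606.6, 357.5, 176.1]
eef_rot: [-3.141, 0.0, 1.57]
wrist_force: [0.1, 0.2, -0.5]
finger_gap: 0.7
finger_force: 0.0
```

```bash
python3 - <<'E'
from cell import eyes
import cv2
a=eyes.camera("scene")["img"][130:300,160:330];b=eyes.camera("top")["img"][140:225,200:365]
cv2.imwrite("pics/c5.png",cv2.hconcat([cv2.resize(a,(400,400)),cv2.copyMakeBorder(cv2.resize(b,(400,206)),0,194,0,0,cv2.BORDER_CONSTANT)]))
E
```

```text
(no output)
```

View pics/c5.png

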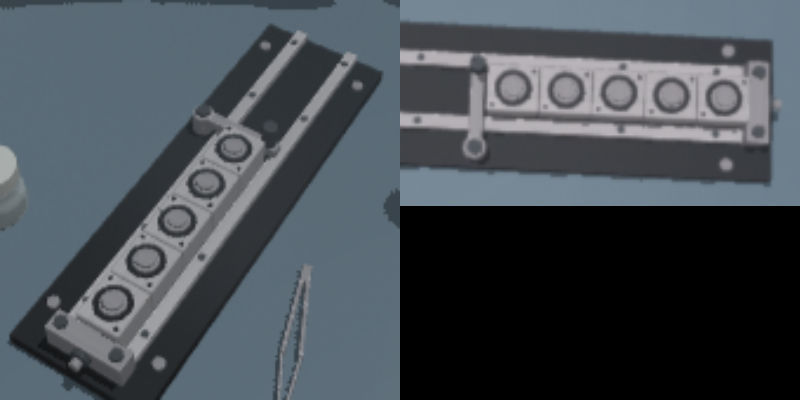

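Both views show the row closed up against the stop. The keeper is square across behind carrier 5: in the top view its pin is at (478,63) and its pivot at (474,147). I'll hand the job in.

```bash
python3 -c "
from cell import ticket
print(ticket.sign_off())"
```

```text
the job is handed in; nothing more can be done
None
```

The job is handed in: all five carriers are home against the stop and the keeper is square across behind carrier 5, confirmed in both camera views; the sign-off call returned no verdict.

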